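# Swap the laryngoscope in the bench quick clamp

## Task

The black laryngoscope in the bench clamp has been checked. Press the clamp's red release tab so that the jaw springs fully open, lay the black laryngoscope lengthwise in the middle of the small steel tray, then lay the silver laryngoscope flat between the open jaws along the clamp (either end first), and squeeze the orange trigger against the black grip, letting it spring right back between squeezes, until the jaw has walked up, will go no further and stays clamped on it. Work the jaw only with tab and trigger, never by pushing it, and leave the things round about where they are.

Things in the scene. Friction and masses are not known exactly. Their poses are not given: they have to be found in the camera images.
- clamp: Ratchet bar clamp, fixed; place and yaw (within 0.12 rad) vary. Origin on the worktop; x away from the robot, y along its bar to the robot's left, z up; offsets below in mm in this frame. Two aluminium deck rails, x -40 to 40, y -190 to 160, top z 10, carry the part; steel bar below between them. White body y -57 to -153, top z 53. Grip and trigger lean 30 degrees toward the robot.
- fixed_pad (a point): Middle of the fixed jaw's rubber pad face, at (0, -45, 28). The white fixed jaw is x -28 to 28, y -45 to -57, top z 56.
- grip_root (a point): Where the black pistol grip leaves the body, at (0, -111, 50). Grip and trigger run side by side along the axis (-0.5, 0, 0.866) from here: a tool pointing along (0.5, 0, -0.866) and closing along y straddles both from their free ends. Grip y -102 to -120, 26 wide, 72 long; trigger 12 thick, 22 wide, 61 long, outer face y -70 at rest.
- shield_top (a point): Middle of the top edge of the flat white splash shield (60 wide, y -65 to -125), which leans parallel behind grip and trigger: its front face lies 20 mm behind their axis, on the side away from the robot, its top edge 86 mm along the axis. It overhangs the trigger, so the tool must lean with the grip.
- squeeze_point (a point): Fixed point for the TCP when squeezing, at (-22, -103, 89): on the lean axis line, 45 along it from the body top, and in y midway between the outer faces when fully squeezed (trigger -86, grip -120: 34 apart; at rest -70 and -120: 50 apart). The grip is rigid, so keep the tool here and open to about 76 mm to let the trigger right out.
- trigger (a joint): Orange trigger, sprung slide along y toward the grip, m: 0 out, 0.016 fully squeezed. 5 to 8 N of spring, up to 20 N with the jaw's load (grip with 25 to 40 N). It drives the jaw after its first 4 mm; a full squeeze advances the jaw one 8 mm tooth. The last squeeze stops early, at the jaw's end stop. Let go, it springs back to 0 and the jaw stays.
- jaw (a joint): Blue moving jaw at the bar's left end (x -28 to 28, top z 57), m: 0 fully open, its pad face then at y 105.5 (150 from the fixed pad); grows as it closes, end stop 0.0345. Ratchet holds it at about 0.007, 0.015, 0.023, 0.0305; only the last clamps a laryngoscope, which it first slides along the deck to the fixed pad. Starts at 0.0305; 4 or 5 full squeezes close it. Sprung open with 3 to 4 N.
- pad (a joint): Sprung rubber pad of the moving jaw, how far it is pressed in, m: 0 free, about 0.005 when clamped, at most 0.010. 400 N/m and 1.2 N preload.
- release_tab (a joint): Red release tab on the rear of the body (robot's right end), a see-saw: 0 at rest, 0.25 rad fully down (8.5 mm at the tab). Up to 8 N: half-way down (4 mm) the jaw is let go and springs open within a second; keep it down until the jaw is at 0.
- tab_top (a point): Middle of the upper face of the red release tab (30 x 26 mm), at (0, -175, 50) at rest. Press straight down here.
- bed (a point): Middle of the deck between the pads with the jaw fully open, at (0, 30, 10), on top of the rails; axes as the clamp's. The silver laryngoscope's origin goes here.
- black_scope: Black laryngoscope, clamped at the start. Lies on its side, loose: ribbed handle with the curved blade folded beside it, 63 x 126 x 27 mm high, 0.2 to 0.35 kg. Origin: middle of its underside; x across (flanks at -31 and 31 mm; grip across them, 62 mm wide, at the origin), y lengthwise (ends at -62 and 63 mm), z up.
- silver_scope: Silver-grey laryngoscope, on the worktop in front of the clamp. Lies on its side, loose: ribbed handle with the curved blade folded beside it, 63 x 126 x 27 mm high, 0.2 to 0.35 kg. Origin: middle of its underside; x across (flanks at -31 and 31 mm; grip across them, 62 mm wide, at the origin), y lengthwise (ends at -62 and 63 mm), z up.
- tray: Flat steel tray with a green liner, 110 x 170 mm, floor 3 mm and rim 4 mm above the worktop, fixed, in front of the clamp. Origin: under its middle on the worktop; y along its length.
- tape_skin: Bystander: roll of skin-coloured tape, 52 mm, lying. Origin: middle of its underside.
- needle_box: Bystander: small teal and white carton, 40 x 75 x 26 mm. Origin: middle of its underside.
- airway_green: Bystander: green curved oral airway, 66 x 76 x 12 mm. Origin: middle of its underside.
- pen_torch: Bystander: white pen torch, 11 x 121 mm, lying. Origin: middle of its underside.
Mind the look-alikes: they are no part of the job. Leave any turquoise look-alike of the silver_scope alone.

How it is judged:
By the outcome, as a careful person would: the job done as asked, in the order asked, and still so for the second after the job is handed in, with the robot touching nothing.
It also fails if it takes over 72 s, if anything falls off the work surface, if the arm or the gripper's body presses on something with over 40 N, if the wrist force passes 120 N, or if a joint passes its speed limit or range.

## Robot

A 6-joint arm with a two-finger parallel gripper is mounted at the origin on a cart in front of the work surface, level with it; the furniture and walls round the work are solid. World frame = base frame: x ahead of the robot, y to its left, z up, the work surface at z = 0. Lengths are in m, angles in rad, forces in N, time in s.
With the tool pointing down it reaches from about 0.425 to 0.95 m from the base axis. Payload 3.5 kg.
Tool frame: the origin (TCP) lies between the finger pads, 19 mm behind the fingertips; this is the grasp point; z points along the fingers, y is the line along which they close (so a half turn about z gives the same grasp; the last joint's range is limited). The gripper opens to 85 mm and grips with 20 to 120 N. Pads are 22 mm wide; open, the fingers measure 114 mm over their backs; the gripper's body (76 mm by 85 mm) begins 54 mm behind the grasp point. The pads swing forward as they close: fully open they stand 13 mm farther back than shut.
Start: joints at [0.968, 0.286, 1.577, -0, 1.279, -0.15], TCP at [0.295, 0.607, 0.25] pointing down, gripper open.
Joint ranges: [-2.77, 2.77], [-0.9, 2.22], [0.21, 2.48], [-1.53, 4.67], [0.24, 2.81], [-2.84, 2.84]. Speed limits (rad/s): [2.79, 2.79, 3.14, 3.14, 3.14, 3.14].

## Interface

Orientations are given as a unit quaternion [x, y, z, w].
In Python, from plant import ctrl gives the robot as it stands.
- The arm moves only by the tool send_rows, never from a script. Its argument "series" is a list that holds one entry, the list of rows, each a list of 7 numbers: the shift along the tool's x, y, z in cm, then the turn, a rotation vector about the tool's x, y, z in rad, then the opening, from -1 (shut) to 1 (fully open). In form: [[[x, y, z, rx, ry, rz, jaw], ...]]. A call has 1 to 10 rows; each row shifts and turns the commanded pose from where the row before left it, along the tool's axes as they then stand; what a row does not reach is not made up. A row lasts 1/8 s, in which the tool goes at most 62.5 mm and 10.7 degrees, less where a joint would pass 70% of its speed; a pose out of reach is approached as far as the arm can. A call is refused whole if a number of a shift passes 6.25 or a number of a turn 0.188, either way. A call with a gripper value outside its range is refused whole. The fingers move at their own pace and stop on an object; "force" is the grip in N (left out, the last holds). Time passes only in rows, so rows that do not move let the fingers close. It gives the time, the measured TCP pose, the force, the opening and the grip force at its end, in the units of the state.
- ctrl.get_state(): the state, without advancing time (a new reading comes with each control period).
- ctrl.read_camera(name): name is "side" or "top"; returns a dict with "img" (400x640x3 uint8, red, green, blue), "fx", "fy", "cx", "cy" (pixels), "k1" (the pictures are not rectified: a ray, as slopes to the right and down, at radius r is drawn at 1 + k1 r^2 times it, then the intrinsics apply), "R" (3x3) and "t" (3): a world point X has camera coordinates R X + t. Camera axes: x right, y down, z forward; pixel columns grow to the right and rows downward; lengths in m; the calibration is good to about 2 mm. A picture is of the moment at which its call begins. There is no depth.
- ctrl.sign_off(): hands the job in; it is judged then, once.
The state is a dict: "time": time; "qpos": joint angles; "dq": joint speeds; "joint_efforts": joint torques, N m; "eef_pos": TCP position; "tcp_rot": TCP orientation; "contact_force": force on the tool from outside, world axes, zero at the start; "wrist_torque": the same for the moment, N m; "opening": opening from 0.0 (shut) to 1.0 (fully open); "finger_force": force on a finger pad.
Only numpy, scipy, OpenCV 4.12 (cv2) and the standard library are available. Lean on these libraries where they do the work, as an engineer would, in place of code of your own. Each camera call takes 0.05 s, during which the arm holds its last target. There are 200 camera calls.

## Working session

There is one attempt and no reset: what is moved stays moved. The work goes in short steps, Python scripts to look and compute and a tool call to move; the robot and the scene stay as the last step left them, time stands still between calls to the robot, and variables do not carry over. Pictures are saved under pics/ and viewed, at most 10 in all, crops included, and the job is handed in when it is done.

Besides the shell and the picture viewer there is one more tool, called after "Emit:" by a JSON object that holds its "op" and its "data", one argument or row to a line. send_rows: Moves the arm, as the interface text tells. Its arguments: {"type":"object","properties":{"series":{"type":"array"},"force":{"type":"number"}},"required":["series"]}

```bash
ls; mkdir -p pics; python3 - <<'E'
from plant import ctrl
import cv2
s=ctrl.get_state();print(s['time'],s['eef_pos'],s['tcp_rot'],s['opening'],s['contact_force'])
for n in ("top","side"):
    c=ctrl.read_camera(n);cv2.imwrite(f"pics/{n}0.png",c["img"][:,:,::-1])
    print(n,{k:v for k,v in c.items() if k!='img'})
E
```

```text
pics
0.0 [0.29490433 0.60647182 0.24862107] [ 2.24473652e-01  9.74479414e-01 -1.12177732e-03 -4.39842115e-04] 1.000709298302983 [-0.09261828  0.05560954 -0.28245739]
top {'fx': 484.13576034046173, 'fy': 484.13576034046173, 'cx': 317.96118199424825, 'cy': 196.2848399724537, 'k1': -0.1487434088864789, 'R': array([[ 0.07994315, -0.99679618,  0.00254229],
       [-0.97468597, -0.07870364, -0.20926779],
       [ 0.20879742,  0.01425159, -0.97785507]]), 't': array([-0.12227599,  0.5569591 ,  1.20967522])}
side {'fx': 363.7956999560143, 'fy': 363.7956999560143, 'cx': 313.14852853486383, 'cy': 197.7394999027236, 'k1': -0.010864229347993472, 'R': array([[ 0.99906459,  0.04276932,  0.00638281],
       [ 0.02564844, -0.46724126, -0.88375775],
       [-0.0348154 ,  0.88309478, -0.46790116]]), 't': array([-0.55192315,  0.05516991,  0.97932511])}
```

View pics/top0.png

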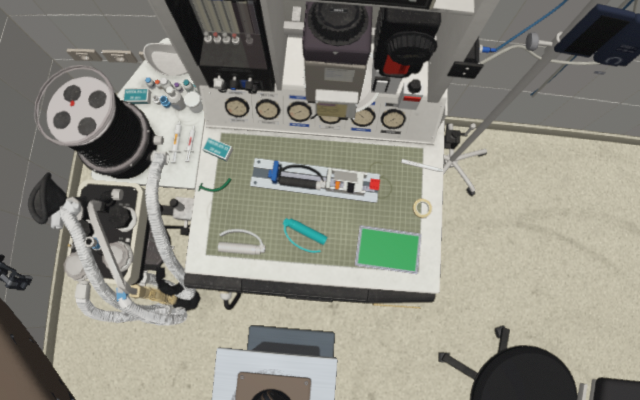

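View pics/side0.png

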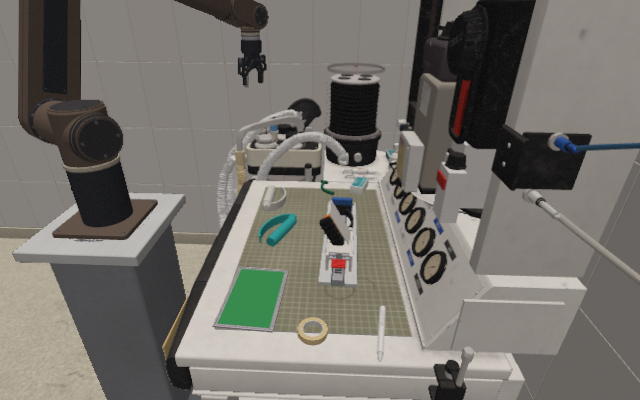

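Top view: the black scope is in the clamp at about (295,182), the silver one at (240,243), its turquoise look-alike at (303,235) and the tray at (388,250). I'll enlarge to confirm and measure.

```bash
cat > h.py <<'E'
import numpy as np,cv2
from plant import ctrl
from scipy.spatial.transform import Rotation as Rn
def K(c): return np.array([[c['fx'],0,c['cx']],[0,c['fy'],c['cy']],[0,0,1]]),np.array([c['k1'],0,0,0,0])
def plane(c,px,z):
    k,d=K(c); u=cv2.undistortPoints(np.array(px,float).reshape(-1,1,2),k,d).reshape(-1,2)
    r=np.c_[u,np.ones(len(u))]@c['R']; o=-c['R'].T@c['t']
    return o+r*((z-o[2])/r[:,2])[:,None]
def proj(c,X):
    k,d=K(c); return cv2.projectPoints(np.array(X,float).reshape(-1,1,3),cv2.Rodrigues(c['R'])[0],c['t'],k,d)[0].reshape(-1,2)
def mask(c,lo,hi,box=None):
    m=cv2.inRange(cv2.cvtColor(c['img'],cv2.COLOR_RGB2HSV),np.array(lo),np.array(hi))
    if box: x0,y0,x1,y1=box; b=np.zeros_like(m); b[y0:y1,x0:x1]=1; m*=b
    return m
def big(m):
    cs=cv2.findContours(m,cv2.RETR_EXTERNAL,cv2.CHAIN_APPROX_NONE)[0]; return max(cs,key=cv2.contourArea).reshape(-1,2)
def crop(c,box,s,name,inter=cv2.INTER_CUBIC):
    x0,y0,x1,y1=box; cv2.imwrite(name,cv2.resize(c['img'][y0:y1,x0:x1,::-1],None,fx=s,fy=s,interpolation=inter))
E
python3 - <<'E'
from h import *
c=ctrl.read_camera("top"); crop(c,(195,135,445,285),3.2,"pics/top1.png")
s=ctrl.read_camera("side"); crop(s,(215,170,415,350),3.3,"pics/side1.png")
g=big(mask(c,(50,120,60),(75,255,255),(340,220,440,280))); P=plane(c,g,.003); print("tray top",cv2.minAreaRect((P[:,:2]*1000).astype(np.float32)))
g=big(mask(s,(50,120,60),(75,255,255),(215,250,300,340))); P=plane(s,g,.003); print("tray side",cv2.minAreaRect((P[:,:2]*1000).astype(np.float32)))
E
```

```text
tray top ((446.7967834472656, -276.27850341796875), (151.141357421875, 91.51547241210938), 86.2296142578125)
tray side ((445.89599609375, -275.799560546875), (152.61480712890625, 93.26545715332031), 86.47857666015625)
```

View pics/top1.png

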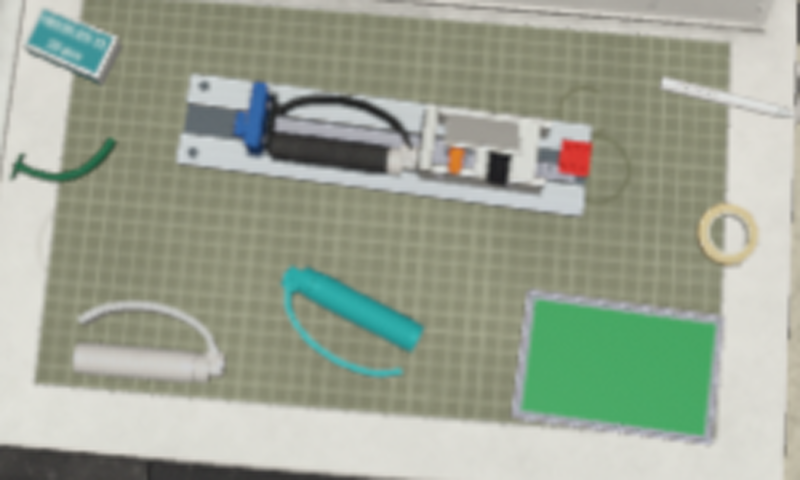

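View pics/side1.png

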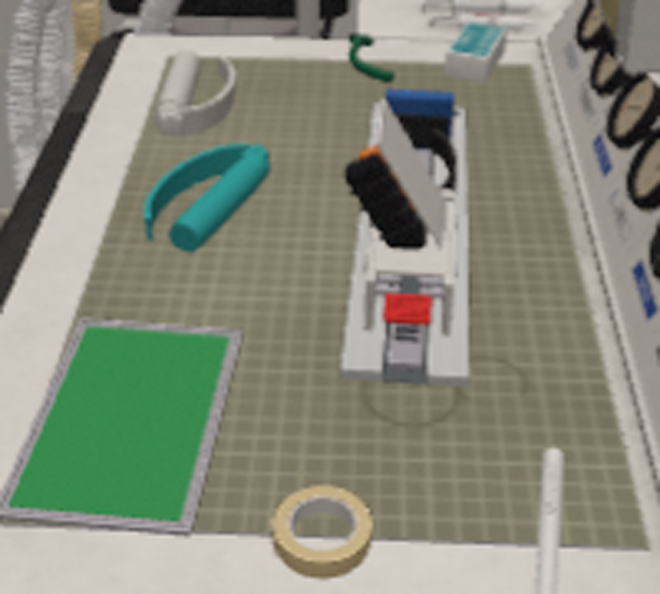

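Confirmed: the silver scope is the grey one at crop (148,345). The turquoise one at crop (350,320) is the look-alike and I'll leave it alone. Next I'll measure the clamp and both scopes.

```bash
python3 - <<'E'
from h import *
c=ctrl.read_camera("top"); s=ctrl.read_camera("side")
f=lambda q:np.array(q,float)/3.2+[195,135]
D=plane(c,f([(190,75),(178,162),(583,215),(590,125)]),.010)*1000
print("deck",D.round(1).tolist())
cl=np.array([[40,160],[-40,160],[-40,-190],[40,-190]],float)
a=(cl-cl.mean(0))@[1,1j]; b=(D[:,:2]-D[:,:2].mean(0))@[1,1j]; yaw=np.angle(np.vdot(a,b)); 
R=np.array([[np.cos(yaw),-np.sin(yaw)],[np.sin(yaw),np.cos(yaw)]]); o=D[:,:2].mean(0)-R@cl.mean(0); print("clamp yaw",yaw,"o",o,"scale",abs(np.vdot(a,b)/np.vdot(a,a)))
for n,k in (("top",c),("side",s)):
    m=mask(k,(0,170,120),(8,255,255),(350,160,400,210) if n=="top" else (320,250,355,275))
    g=big(m); ctr=np.mean(g,0); P=plane(k,g,.05)*1000
    print(n,"red",ctr, cv2.minAreaRect(P[:,:2].astype(np.float32)))
    mb=mask(k,(105,120,60),(120,255,255),(260,150,300,200) if n=="top" else (325,190,360,215)); P=plane(k,big(mb),.057)*1000; print("blue",cv2.minAreaRect(P[:,:2].astype(np.float32)))
def box(k,m,z,t):
    ys,xs=np.nonzero(m); P=plane(k,np.c_[xs,ys],z)*1000; r=cv2.minAreaRect(P[:,:2].astype(np.float32)); print(t,len(xs),r,cv2.boxPoints(r).round().tolist())
m=mask(c,(0,0,150),(180,40,255),(217,227,267,255)); cv2.imwrite("m1.png",m); box(c,m,.0135,"silver top")
m2=mask(s,(0,0,150),(180,40,255),(261,184,288,212)); box(s,m2,.0135,"silver side")
m3=mask(c,(0,0,0),(180,255,70),(279,160,327,190)); box(c,m3,.0235,"black top")
v=np.hstack([cv2.resize(x,None,fx=4,fy=4,interpolation=0) for x in (m[222:260,212:272],m3[155:193,274:334])]); w=cv2.resize(m2[180:216,256:292],None,fx=4,fy=4,interpolation=0); w=cv2.copyMakeBorder(w,4,4,0,v.shape[1]-w.shape[1],0,value=128)
cv2.imwrite("pics/masks.png",np.vstack([v,w]))
E
```

```text
deck [[668.5, 108.3, 10.0], [590.4, 110.1, 10.0], [572.0, -238.6, 10.0], [651.6, -240.4, 10.0]]
clamp yaw -0.04908576836393017 o [621.36915478 -50.18630624] scale 0.9969906318646876
top red [374.33333333 184.03333333] ((611.1211547851562, -223.08175659179688), (24.783231735229492, 21.381351470947266), 3.041874647140503)
blue ((624.191650390625, 46.67369842529297), (24.64371109008789, 58.06826400756836), 84.6313247680664)
side red [337.84615385 263.20512821] ((612.2296142578125, -225.4759063720703), (26.655914306640625, 24.543315887451172), 89.83504486083984)
blue ((626.2777709960938, 26.58734893798828), (50.41263198852539, 33.09017562866211), 3.140639066696167)
silver top 688 ((437.6854248046875, 117.88496398925781), (72.67745971679688, 132.02703857421875), 4.919921875) [[396.0, 181.0], [407.0, 49.0], [480.0, 55.0], [468.0, 187.0]]
silver side 320 ((427.5155944824219, 141.61898803710938), (81.42843627929688, 137.50990295410156), 6.087048053741455) [[380.0, 206.0], [394.0, 69.0], [475.0, 78.0], [461.0, 214.0]]
black top 379 ((626.07958984375, -21.250782012939453), (118.4995346069336, 60.90711975097656), 86.6436767578125) [[592.0, -79.0], [653.0, -82.0], [660.0, 36.0], [599.0, 40.0]]
```

View pics/masks.png

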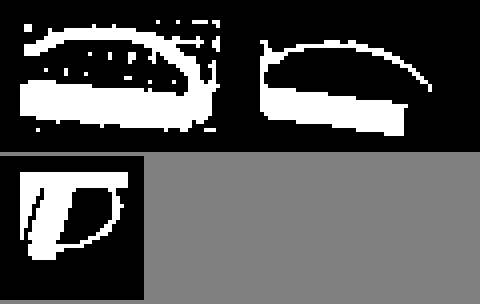

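```bash
python3 - <<'E'
from h import *
c=ctrl.read_camera("top"); s=ctrl.read_camera("side")
for n,k,b in (("top",c,(208,222,272,258)),("side",s,(258,180,292,216))):
    for vt in (165,180):
        m=mask(k,(0,0,vt),(180,28,255),b); m=cv2.morphologyEx(m,cv2.MORPH_OPEN,np.ones((2,2),np.uint8)); g=big(m)
        P=plane(k,g,.0135)*1000; r=cv2.minAreaRect(P[:,:2].astype(np.float32)); print(n,vt,g.min(0),g.max(0),np.round(r[0],1),np.round(r[1],1),round(r[2],1))
crop(c,(205,222,275,260),7,"pics/silver.png")
E
```

```text
top 165 [219 230] [265 254] [434.9 114.7] [ 62.4 124.7] 0.2
top 180 [219 243] [264 253] [415.1 115.5] [ 26.5 121.1] 7.7
side 165 [259 181] [292 205] [429.8 152.6] [104.6 159.2] 5.4
side 180 [259 182] [292 205] [435.2 154.1] [103.9 151.7] 9.9
```

View pics/silver.png

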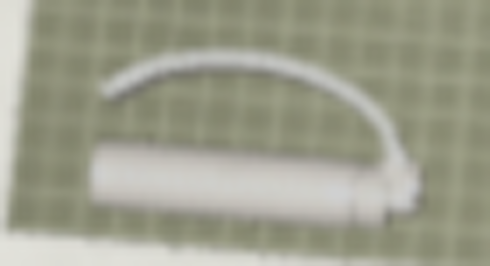

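```bash
python3 - <<'E'
from h import *
c=ctrl.read_camera("top")
f=lambda q:np.array(q,float)/7+[205,222]-.43
P=plane(c,f([(92,173),(385,195),(95,143),(385,165),(90,203),(385,225),(418,188),(225,49)]),.0135)[:,:2]*1000
print(P.round(1).tolist())
yaw=np.mean([np.arctan2(P[i+1][0]-P[i][0],-(P[i+1][1]-P[i][1])) for i in (0,2,4)]) # y axis along handle to +y
print("yaw",yaw)
R=np.array([[np.cos(yaw),-np.sin(yaw)],[np.sin(yaw),np.cos(yaw)]])
L=P@R; print(L.round(1).tolist())
ctr=np.array([(L[4:6,0].mean()+L[7,0])/2,(L[[0,2,4],1].mean()+L[6,1])/2]); print("width",L[7,0]-L[4:6,0].mean(),"ctr",R@ctr)
E
```

```text
[[416.6, 180.1], [417.9, 66.9], [428.2, 180.3], [429.3, 68.1], [405.1, 179.5], [406.5, 65.8], [421.6, 54.6], [468.6, 134.3]]
yaw 0.011018818193422958
[[418.6, 175.5], [418.6, 62.3], [430.1, 175.6], [430.0, 63.4], [407.1, 175.1], [407.2, 61.3], [422.2, 50.0], [470.0, 129.1]]
width 62.89124793953289 ctr [437.30040959 117.51497787]
```

The silver scope is at about (437,117.5), yaw 0.01. The clamp origin is at (621.4,-50.2), yaw -0.05, and both views of the tab agree with that. First I turn the tool and close the fingers.

Emit:
{"op": "send_rows", "data": {
  "series": [
    [[0, 0, 0, 0, 0, 0.167, -1], [0, 0, 0, 0, 0, 0.167, -1], [0, 0, 0, 0, 0, 0.167, -1], [0, 0, 0, 0, 0, 0.167, -1], [0, 0, 0, 0, 0, 0.167, -1], [0, 0, 0, 0, 0, 0.167, -1], [0, 0, 0, 0, 0, 0.167, -1]]
  ]
}}

```text
time: 1.32
eef_pos: [0.2953, 0.607, 0.2501]
tcp_rot: [0.727, 0.687, 0.0, -0.0]
contact_force: [0.5, -0.2, 0.1]
opening: -0.001
finger_force: 0.0
```

Emit:
{"op": "send_rows", "data": {
  "series": [
    [[-4.1, 1.8, 0, 0, 0, 0, -1], [-4.1, 1.8, 0, 0, 0, 0, -1], [-4.1, 1.8, 0, 0, 0, 0, -1], [-4.1, 1.8, 0, 0, 0, 0, -1], [-4.1, 1.8, 0, 0, 0, 0, -1], [-4.1, 1.8, 0, 0, 0, 0, -1], [-4.1, 1.8, 0, 0, 0, 0, -1], [-4.1, 1.8, 0, 0, 0, 0, -1], [-4.1, 1.8, 0, 0, 0, 0, -1], [-4.1, 1.8, 0, 0, 0, 0, -1]]
  ]
}}

```text
time: 2.58
eef_pos: [0.4545, 0.187, 0.2504]
tcp_rot: [0.725, 0.689, 0.0, 0.0]
contact_force: [0.8, 0.0, -0.7]
opening: 0.005
finger_force: 0.0
```

Emit:
{"op": "send_rows", "data": {
  "series": [
    [[-4.1, 1.8, 0, 0, 0, 0, -1], [-4.1, 1.8, 0, 0, 0, 0, -1], [-4.1, 1.8, 0, 0, 0, 0, -1], [-4.1, 1.8, 0, 0, 0, 0, -1], [-4.1, 1.8, 0, 0, 0, 0, -1], [-4.1, 1.8, 0, 0, 0, 0, -1], [-4.1, 1.8, 0, 0, 0, 0, -1], [-4.1, 1.8, 0, 0, 0, 0, -1], [-4.1, 1.8, 0, 0, 0, 0, -1], [-4.1, 1.8, 0, 0, 0, 0, -1]]
  ]
}}

```text
time: 3.82
eef_pos: [0.6134, -0.2317, 0.2502]
tcp_rot: [0.725, 0.689, 0.0, 0.0]
contact_force: [0.8, 0.2, -0.1]
opening: -0.001
finger_force: 0.0
```

Emit:
{"op": "send_rows", "data": {
  "series": [
    [[0.4, 0, 4, 0, 0, 0, -1], [0, 0, 4, 0, 0, 0, -1], [0, 0, 4, 0, 0, 0, -1], [0, 0, 4, 0, 0, 0, -1], [0, 0, 1.4, 0, 0, 0, -1], [0, 0, 0.3, 0, 0, 0, -1], [0, 0, 0, 0, 0, 0, -1]]
  ]
}}

```text
time: 4.7
eef_pos: [0.6143, -0.2269, 0.0749]
tcp_rot: [0.725, 0.689, 0.0, 0.001]
contact_force: [0.4, 0.9, -0.2]
opening: 0.003
finger_force: 0.0
```

Emit:
{"op": "send_rows", "data": {
  "series": [
    [[0, 0, 0.25, 0, 0, 0, -1], [0, 0, 0.25, 0, 0, 0, -1], [0, 0, 0.2, 0, 0, 0, -1], [0, 0, 0, 0, 0, 0, -1]]
  ]
}}

```text
time: 5.2
eef_pos: [0.6138, -0.2271, 0.0674]
tcp_rot: [0.725, 0.689, -0.0, 0.001]
contact_force: [-1.1, -2.5, 4.8]
opening: -0.002
finger_force: 2.4
```

Emit:
{"op": "send_rows", "data": {
  "series": [
    [[0, 0, 0.2, 0, 0, 0, -1], [0, 0, 0.2, 0, 0, 0, -1], [0, 0, 0.2, 0, 0, 0, -1], [0, 0, 0.1, 0, 0, 0, -1], [0, 0, 0, 0, 0, 0, -1], [0, 0, 0, 0, 0, 0, -1], [0, 0, 0, 0, 0, 0, -1], [0, 0, 0, 0, 0, 0, -1], [0, 0, 0, 0, 0, 0, -1], [0, 0, 0, 0, 0, 0, -1]]
  ]
}}

```text
time: 6.45
eef_pos: [0.6139, -0.229, 0.0606]
tcp_rot: [0.725, 0.689, -0.001, 0.003]
contact_force: [-2.2, -6.8, 5.4]
opening: -0.002
finger_force: 3.4
```

```bash
python3 - <<'E'
from h import *
c=ctrl.read_camera("top"); mb=mask(c,(105,120,60),(120,255,255),(245,140,300,205)); P=plane(c,big(mb),.057)*1000; print("blue",cv2.minAreaRect(P[:,:2].astype(np.float32)))
crop(c,(195,135,445,285),3.2,"pics/top2.png")
m3=mask(c,(0,0,0),(180,255,70),(279,160,327,190)); ys,xs=np.nonzero(m3); P=plane(c,np.c_[xs,ys],.0235)*1000; print(cv2.minAreaRect(P[:,:2].astype(np.float32)))
print(ctrl.get_state()['contact_force'])
E
```

```text
blue ((624.90478515625, 76.73861694335938), (55.12916946411133, 26.66629981994629), 4.5531134605407715)
((626.0481567382812, -26.62826919555664), (107.70702362060547, 61.10158920288086), 86.26822662353516)
[-2.80081414 -6.13462475  6.12961714]
```

View pics/top2.png

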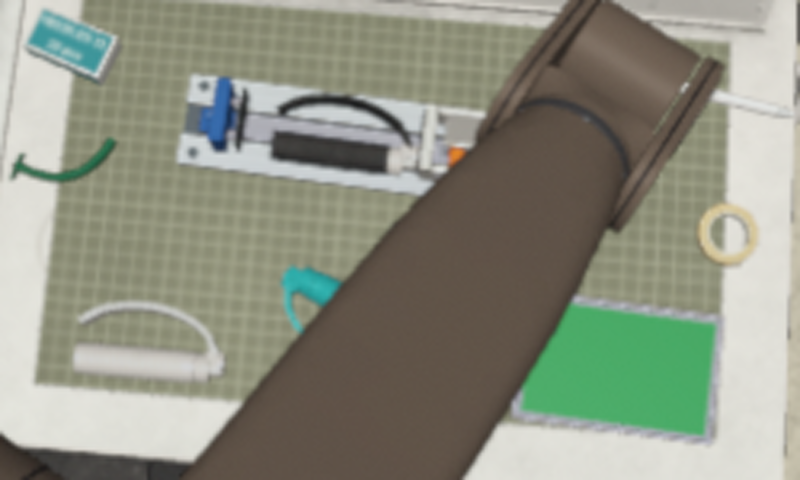

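The jaw has opened about 30 mm, to fully open (crop (220,115)). The black scope is still at crop (273–415,150). I'll raise off the tab and go to the black scope.

Emit:
{"op": "send_rows", "data": {
  "series": [
    [[0, 0, -1, 0, 0, 0, -1], [0, 0, -4.5, 0, 0, 0, -1], [0, 0, -6, 0, 0, 0, -1], [0, 0, -5, 0, 0, 0, -1], [3.9, 0, 0, 0, 0, 0, 1], [3.9, 0, 0, 0, 0, 0, 1], [3.9, 0, 0, 0, 0, 0, 1], [3.9, 0, 0, 0, 0, 0, 1], [3.9, 0.2, 0, 0, 0, 0, 1], [0, 0, 0, 0, 0, 0, 1]]
  ]
}}

```text
time: 7.75
eef_pos: [0.6244, -0.0283, 0.223]
tcp_rot: [0.724, 0.69, -0.0, -0.002]
contact_force: [-0.2, 0.3, -0.2]
opening: 1.001
finger_force: 0.0
```

```bash
python3 - <<'E'
from h import *
s=ctrl.get_state();print(s['eef_pos'],s['tcp_rot'],s['opening'],s['contact_force'])
c=ctrl.read_camera("side"); crop(c,(300,180,380,290),5,"pics/side2.png")
E
```

```text
[ 0.62437242 -0.02828184  0.22298582] [ 7.23515791e-01  6.90306073e-01 -1.57765235e-04 -1.54971039e-03] 1.000940325759788 [-0.17454034  0.31974793 -0.16905027]
```

View pics/side2.png

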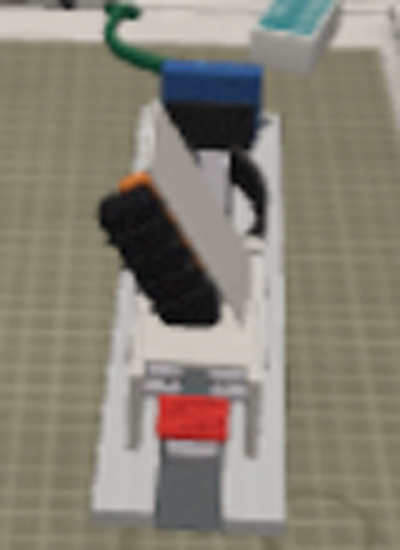

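Jaw fully open against the left end (side crop (210,100)), tab back up. I'll descend on the black scope.

Emit:
{"op": "send_rows", "data": {
  "series": [
    [[-0.45, 0, 4, 0, 0, 0, 1], [0, 0, 4, 0, 0, 0, 1], [0, 0, 4, 0, 0, 0, 1], [0, 0, 4, 0, 0, 0, 1], [0, 0, 2, 0, 0, 0, 1], [0, 0, 1.1, 0, 0, 0, 1], [0, 0, 0, 0, 0, 0, 1]]
  ],
  "force": 40
}}

```text
time: 8.68
eef_pos: [0.6251, -0.0365, 0.0331]
tcp_rot: [0.725, 0.689, -0.0, -0.0]
contact_force: [-0.7, 1.0, 0.8]
opening: 1.003
finger_force: 0.0
```

Emit:
{"op": "send_rows", "data": {
  "series": [
    [[0, 0, 0, 0, 0, 0, 0], [0, 0, 0, 0, 0, 0, 0], [0, 0, 0, 0, 0, 0, 0], [0, 0, 0, 0, 0, 0, 0], [0, 0, 0, 0, 0, 0, 0]]
  ]
}}

```text
time: 9.3
eef_pos: [0.626, -0.0364, 0.0353]
tcp_rot: [0.725, 0.689, 0.001, 0.001]
contact_force: [-3.0, -0.3, 6.2]
opening: 0.708
finger_force: 43.5
```

Emit:
{"op": "send_rows", "data": {
  "series": [
    [[0, 0, -1, 0, 0, 0, 0], [0, 0, -3, 0, 0, 0, 0], [0, 0, -4, 0, 0, 0, 0], [0, 0, -4, 0, 0, 0, 0], [0, 0, -4, 0, 0, 0, 0], [0, 0, 0, 0, 0, 0, 0]]
  ]
}}

```text
time: 10.05
eef_pos: [0.6272, -0.0365, 0.1976]
tcp_rot: [0.725, 0.689, 0.003, 0.004]
contact_force: [1.0, 0.6, -2.4]
opening: 0.708
finger_force: 44.3
```

Emit:
{"op": "send_rows", "data": {
  "series": [
    [[-1.5, -1.1, 0, 0, 0, 0.015, 0], [-3.15, -2.1, 0, 0, 0, 0, 0], [-3.15, -2.1, 0, 0, 0, 0, 0], [-3.15, -2.1, 0, 0, 0, 0, 0], [-3.15, -2.1, 0, 0, 0, 0, 0], [-3.15, -2.1, 0, 0, 0, 0, 0], [-3.15, -2.1, 0, 0, 0, 0, 0], [-3.15, -2.1, 0, 0, 0, 0, 0], [-1.6, -1, 0, 0, 0, 0, 0], [0, 0, 0, 0, 0, 0, 0]]
  ]
}}

```text
time: 11.3
eef_pos: [0.4394, -0.2765, 0.1913]
tcp_rot: [0.731, 0.682, 0.0, -0.002]
contact_force: [0.6, 0.5, -3.1]
opening: 0.702
finger_force: 44.3
```

Emit:
{"op": "send_rows", "data": {
  "series": [
    [[-0.35, 0.7, 4, 0, 0, 0, 0], [0, 0, 4, 0, 0, 0, 0], [0, 0, 4, 0, 0, 0, 0], [0, 0, 3, 0, 0, 0, 0], [0, 0, 0.7, 0, 0, 0, 0], [0, 0, 0.3, 0, 0, 0, 0], [0, 0, 0, 0, 0, 0, 0]]
  ]
}}

```text
time: 12.18
eef_pos: [0.4486, -0.2807, 0.0342]
tcp_rot: [0.73, 0.684, 0.0, 0.001]
contact_force: [-0.2, 0.4, -3.4]
opening: 0.708
finger_force: 44.5
```

Emit:
{"op": "send_rows", "data": {
  "series": [
    [[0, -0.2, 0.3, 0, 0, 0, 0], [0, 0, 0.2, 0, 0, 0, 0], [0, 0, 0.15, 0, 0, 0, 0], [0, 0, 0, 0, 0, 0, 0]]
  ]
}}

```text
time: 12.68
eef_pos: [0.4459, -0.2803, 0.0283]
tcp_rot: [0.73, 0.683, -0.0, -0.0]
contact_force: [-3.2, 2.1, 7.6]
opening: 0.702
finger_force: 45.7
```

Emit:
{"op": "send_rows", "data": {
  "series": [
    [[0, 0, -0.2, 0, 0, 0, 0.3], [0, 0, 0, 0, 0, 0, 0.6], [0, 0, 0, 0, 0, 0, 1], [0, 0, 0, 0, 0, 0, 1], [0, 0, 0, 0, 0, 0, 1], [0, 0, -2, 0, 0, 0, 1], [0, 0, -5, 0, 0, 0, 1], [0, 0, -6, 0, 0, 0, 1], [0, 0, -5, 0, 0, 0, 1]]
  ]
}}

```text
time: 13.8
eef_pos: [0.4458, -0.2802, 0.2109]
tcp_rot: [0.73, 0.683, 0.0, 0.001]
contact_force: [-0.2, -0.5, -0.3]
opening: 0.999
finger_force: 0.0
```

Emit:
{"op": "send_rows", "data": {
  "series": [
    [[5, 0, 0, 0, 0, 0, 1], [5, 0, 0, 0, 0, 0, 1], [5, 0, 0, 0, 0, 0, 1], [5, 0, 0, 0, 0, 0, 1], [5, 0, 0, 0, 0, 0, 1], [5, 0, 0, 0, 0, 0, 1], [5, 0, 0, 0, 0, 0, 1], [2.5, 0, 0, 0, 0, 0, 1], [0, 0, 0, 0, 0, 0, 1]]
  ]
}}

```text
time: 14.92
eef_pos: [0.4701, 0.0955, 0.2084]
tcp_rot: [0.729, 0.685, -0.0, -0.0]
contact_force: [-0.5, 0.1, -0.6]
opening: 1.002
finger_force: 0.0
```

```bash
python3 - <<'E'
from h import *
c=ctrl.read_camera("top"); s=ctrl.read_camera("side")
for k,b in ((c,(350,222,425,275)),(s,(215,262,292,332))):
    m=mask(k,(0,0,0),(180,255,70),b); ys,xs=np.nonzero(m); print(len(xs)); P=plane(k,np.c_[xs,ys],.0165)*1000; r=cv2.minAreaRect(P[:,:2].astype(np.float32)); print(r,cv2.boxPoints(r).round().tolist())
v=np.zeros((400,800,3),np.uint8)
a=cv2.resize(c['img'][215:280,345:435,::-1],(400,289)); b=cv2.resize(s['img'][255:335,205:295,::-1],(400,355)); v[:289,:400]=a; v[:355,400:]=b; cv2.imwrite("pics/tray.png",v)
E
```

```text
360
((449.08477783203125, -271.9689025878906), (112.04887390136719, 59.53568649291992), 86.1895980834961) [[416.0, -326.0], [475.0, -330.0], [483.0, -218.0], [423.0, -214.0]]
797
((448.3003234863281, -271.0578918457031), (140.9581298828125, 64.82318115234375), 86.0390396118164) [[411.0, -339.0], [476.0, -344.0], [486.0, -203.0], [421.0, -199.0]]
```

View pics/tray.png

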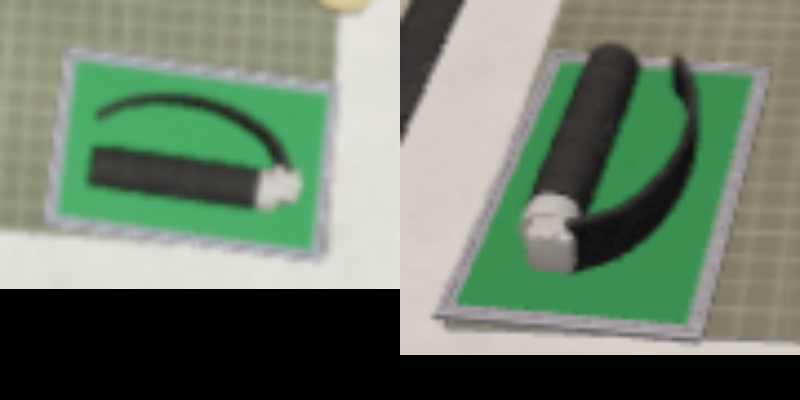

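The black scope lies lengthwise in the middle of the tray (left crop (195,150)). Next is the silver scope.

Emit:
{"op": "send_rows", "data": {
  "series": [
    [[0, 0, 0, 0, 0, -0.073, 1], [2.2, -3.3, 3, 0, 0, 0, 1], [0, 0, 4, 0, 0, 0, 1], [0, 0, 4, 0, 0, 0, 1], [0, 0, 4, 0, 0, 0, 1], [0, 0, 0, 0, 0, 0, 1], [0, 0, 0, 0, 0, 0, 1]]
  ]
}}

```text
time: 15.9
eef_pos: [0.4384, 0.1153, 0.0598]
tcp_rot: [0.705, 0.709, 0.001, 0.001]
contact_force: [0.5, -0.0, 0.1]
opening: 0.998
finger_force: 0.0
```

Emit:
{"op": "send_rows", "data": {
  "series": [
    [[0.2, 0, 2, 0, 0, 0, 1], [0, 0, 1.5, 0, 0, 0, 1], [0, 0, 0, 0, 0, 0, 1], [0, 0, 0, 0, 0, 0, 0], [0, 0, 0, 0, 0, 0, 0], [0, 0, 0, 0, 0, 0, 0], [0, 0, 0, 0, 0, 0, 0], [0, 0, 0, 0, 0, 0, 0]]
  ]
}}

```text
time: 16.9
eef_pos: [0.4375, 0.118, 0.0247]
tcp_rot: [0.705, 0.71, -0.0, -0.0]
contact_force: [-2.9, -1.2, 5.3]
opening: 0.715
finger_force: 42.9
```

Emit:
{"op": "send_rows", "data": {
  "series": [
    [[0, 0, -1, 0, 0, 0, 0], [0, 0, -3, 0, 0, 0, 0], [0, 0, -4, 0, 0, 0, 0], [0, 0, -4, 0, 0, 0, 0], [0, 0, -4, 0, 0, 0.055, 0], [0, 0, 0, 0, 0, 0, 0]]
  ]
}}

```text
time: 17.65
eef_pos: [0.4397, 0.1181, 0.1878]
tcp_rot: [0.724, 0.69, 0.004, 0.003]
contact_force: [0.7, 0.6, -2.8]
opening: 0.711
finger_force: 44.5
```

Emit:
{"op": "send_rows", "data": {
  "series": [
    [[-1.1, 1.6, 0, 0, 0, 0, 0], [-2.1, 3.2, 0, 0, 0, 0, 0], [-2.1, 3.2, 0, 0, 0, 0, 0], [-2.1, 3.2, 0, 0, 0, 0, 0], [-2.1, 3.2, 0, 0, 0, 0, 0], [-2.1, 3.2, 0, 0, 0, 0, 0], [-1.2, 1.6, 0, 0, 0, 0, 0], [0, 0, 0, 0, 0, 0, 0]]
  ]
}}

```text
time: 18.65
eef_pos: [0.6229, -0.021, 0.1802]
tcp_rot: [0.724, 0.689, -0.001, -0.002]
contact_force: [-0.9, 0.3, -3.1]
opening: 0.71
finger_force: 44.5
```

Emit:
{"op": "send_rows", "data": {
  "series": [
    [[0, 0, 3, 0, 0, 0, 0], [0, 0, 4, 0, 0, 0, 0], [0, 0, 4, 0, 0, 0, 0], [0, 0, 2, 0, 0, 0, 0], [0, 0, 0.5, 0, 0, 0, 0], [0, 0, 0, 0, 0, 0, 0]]
  ]
}}

```text
time: 19.4
eef_pos: [0.6235, -0.0192, 0.0493]
tcp_rot: [0.724, 0.69, 0.0, 0.001]
contact_force: [0.3, 0.4, -1.3]
opening: 0.713
finger_force: 44.5
```

Emit:
{"op": "send_rows", "data": {
  "series": [
    [[0, 0, 0.6, 0, 0, 0, 0], [0, 0, 0.4, 0, 0, 0, 0], [0, 0, 0.3, 0, 0, 0, 0], [0, 0, 0, 0, 0, 0, 0]]
  ]
}}

```text
time: 19.9
eef_pos: [0.6226, -0.0191, 0.0353]
tcp_rot: [0.724, 0.69, -0.0, -0.0]
contact_force: [0.2, -0.9, -1.5]
opening: 0.714
finger_force: 44.5
```

Emit:
{"op": "send_rows", "data": {
  "series": [
    [[0, 0, 0.15, 0, 0, 0, 0], [0, 0, 0, 0, 0, 0, 0], [0, 0, 0, 0, 0, 0, 0.5], [0, 0, 0, 0, 0, 0, 1], [0, 0, 0, 0, 0, 0, 1], [0, 0, 0, 0, 0, 0, 1], [0, 0, -2, 0, 0, 0, 1], [0, 0, -5, 0, 0, 0, 1], [0, 0, -6, 0, 0, 0, 1], [0, 0, -6, 0, 0, 0, 1]]
  ]
}}

```text
time: 21.15
eef_pos: [0.6228, -0.0191, 0.2275]
tcp_rot: [0.724, 0.69, 0.0, 0.001]
contact_force: [-0.2, -0.2, -0.2]
opening: 1.002
finger_force: 0.0
```

Emit:
{"op": "send_rows", "data": {
  "series": [
    [[0, -4, 0, 0, 0, 0, 1], [0, -5, 0, 0, 0, 0, 1], [0, -5, 0, 0, 0, 0, 1], [0, 0, 0, 0, 0, 0, 1]]
  ]
}}

```text
time: 21.65
eef_pos: [0.4799, -0.0117, 0.2242]
tcp_rot: [0.724, 0.69, -0.0, -0.0]
contact_force: [0.7, 0.3, 0.7]
opening: 1.0
finger_force: 0.0
```

```bash
python3 - <<'E'
from h import *
c=ctrl.read_camera("top"); crop(c,(240,140,390,210),5,"pics/silverin.png")
E
```

```text
(no output)
```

View pics/silverin.png

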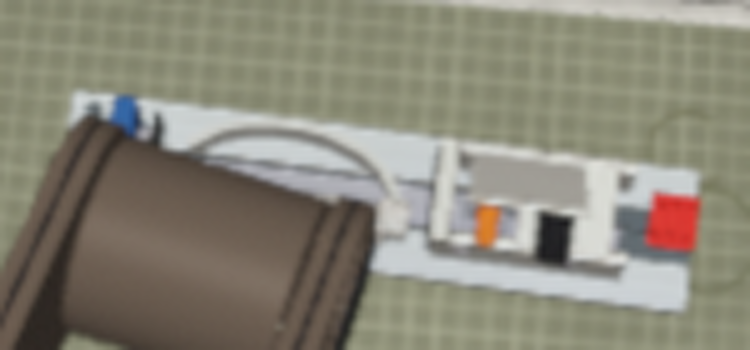

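That shows the silver scope between the open jaws, blade arc at crop (190–400,150), with the jaw at (125,115) still open. That's 10 views, so I'll work by numbers from here. I'll turn the tool for squeezing.

Emit:
{"op": "send_rows", "data": {
  "series": [
    [[0, 0, 0, 0, 0, 0.1745, 1], [0, 0, 0, 0, 0, 0.1745, 1], [0, 0, 0, 0, 0, 0.1745, 1], [0, 0, 0, 0, 0, 0.1745, 1], [0, 0, 0, 0, 0, 0.1745, 1], [0, 0, 0, 0, 0, 0.1745, 1], [0, 0, 0, 0, 0, 0.1745, 1], [0, 0, 0, 0, 0, 0.1745, 1], [0, 0, 0, 0, 0, 0.1745, 1]]
  ]
}}

```text
time: 22.82
eef_pos: [0.4849, -0.0128, 0.2256]
tcp_rot: [1.0, -0.027, 0.001, 0.0]
contact_force: [-0.6, -0.0, -0.6]
opening: 0.997
finger_force: 0.0
```

Emit:
{"op": "send_rows", "data": {
  "series": [
    [[1.2, 2.7, 0, 0, 0, 0, 1], [1.2, 2.7, 0, 0, 0, 0, 1], [1.2, 2.7, 0, 0, 0, 0, 1], [1.2, 2.7, 0, 0, 0, 0, 1], [1.2, 2.7, 0, 0, 0, 0, 1], [0, 0, 0, 0, 0.131, 0, 1], [0, 0, 0, 0, 0.131, 0, 1], [0, 0, 0, 0, 0.131, 0, 1], [0, 0, 0, 0, 0.131, 0, 1], [0, 0, 0, 0, 0, 0, 1]]
  ]
}}

```text
time: 24.08
eef_pos: [0.5362, -0.1505, 0.2241]
tcp_rot: [0.966, -0.024, 0.258, 0.006]
contact_force: [0.1, 0.5, -0.5]
opening: 1.003
finger_force: 0.0
```

```bash
cat > go.py <<'E'
from h import *
import sys
yaw=-.05; Rc=Rn.from_euler('z',yaw).as_matrix(); o=np.array([.6209,-.0502,0])
def rel(target,back=0):
    s=ctrl.get_state(); T=Rn.from_quat(s['tcp_rot']).as_matrix()
    ax=np.array([.5,0,-.8660]); G=Rc@np.c_[np.cross([0,-1,0],ax),[0,-1,0],ax]
    p=o+Rc@(np.array(target)/1000-ax*back/1000)
    print("clamp frame TCP mm",(Rc.T@(s['eef_pos']-o)*1000).round(1),"q",np.round(s['qpos'],2))
    print("shift cm",(T.T@(p-s['eef_pos'])*100).round(2),"turn",Rn.from_matrix(T.T@G).as_rotvec().round(3))
    print("F clamp",(Rc.T@s['contact_force']).round(1),"open mm",s['opening']*85,s['finger_force'],s['time'])
rel([-22,-103,89],float(sys.argv[1]))
E
python3 go.py 120
```

```text
clamp frame TCP mm [ -79.6 -104.4  224.1] q [-0.56 -0.18  2.17  0.38  0.72  0.83]
shift cm [-1.77 -0.14  2.58] turn [-0.001  0.001  0.001]
F clamp [ 0.1  0.5 -0.5] open mm 85.2507318614255 0.0 24.075
```

Emit:
{"op": "send_rows", "data": {
  "series": [
    [[-0.9, -0.1, 1.3, 0, 0, 0, 1], [-0.9, 0, 1.3, 0, 0, 0, 1], [0, 0, 3, 0, 0, 0, 1], [0, 0, 2.5, 0, 0, 0, 1], [0, 0, 0, 0, 0, 0, 1], [0, 0, 0, 0, 0, 0, 1]]
  ]
}}

```text
time: 24.82
eef_pos: [0.5616, -0.1503, 0.1449]
tcp_rot: [0.966, -0.023, 0.259, 0.006]
contact_force: [-0.7, -0.2, -0.5]
opening: 1.002
finger_force: 0.0
```

```bash
python3 go.py 0; python3 - <<'E'
from go import *
E
python3 - x <<'E'
from h import *
# orange / black check: trigger outer face & tab centre in clamp frame by the top camera
Rc=Rn.from_euler('z',-.05).as_matrix(); o=np.array([.6209,-.0502,0])
for n,b in (("top",(300,140,390,210)),("side",(300,180,380,290))):
    c=ctrl.read_camera(n)
    for nm,lo,hi,z in (("orange",(9,150,120),(20,255,255),.10),("red",(0,170,120),(8,255,255),.05)):
        m=mask(c,lo,hi,b)
        if m.sum()==0: print(n,nm,"none");continue
        g=big(m); P=(plane(c,g,z)-o)@Rc*1000; print(n,nm,len(g),P.min(0).round(1),P.max(0).round(1))
E
```

```text
clamp frame TCP mm [ -54.2 -102.9  144.9] q [-0.53 -0.01  2.18  0.46  0.55  0.74]
shift cm [-0.    0.02  6.45] turn [-0.001  0.     0.002]
F clamp [-0.7 -0.3 -0.5] open mm 85.15449387883027 0.0 24.825
top orange 17 [-35.9 -79.2 100. ] [-17.6 -71.3 100. ]
top red 31 [ -12.9 -184.8   50. ] [  12.3 -162.2   50. ]
side orange 12 [-36.  -81.3 100. ] [-25.  -71.5 100. ]
side red 39 [ -12.7 -189.4   50. ] [  12.3 -162.1   50. ]Traceback (most recent call last):
  File "<stdin>", line 1, in <module>
  File "go.py", line 11, in <module>
    rel([-22,-103,89],float(sys.argv[1]))
                            ~~~~~~~~^^^
IndexError: list index out of range
```

Clamp frame checks out to about 1 mm: tab centred at x≈0, trigger outer face at y≈-71. Moving in.

Emit:
{"op": "send_rows", "data": {
  "series": [
    [[0, 0, 2, 0, 0, 0, 1], [0, 0, 2, 0, 0, 0, 1], [0, 0, 1.5, 0, 0, 0, 1], [0, 0, 0.9, 0, 0, 0, 1], [0, 0, 0, 0, 0, 0, 1], [0, 0, 0, 0, 0, 0, 1]]
  ],
  "force": 35
}}

```text
time: 25.68
eef_pos: [0.5937, -0.1521, 0.0903]
tcp_rot: [0.965, -0.023, 0.259, 0.006]
contact_force: [0.3, -0.2, -1.3]
opening: 1.001
finger_force: 0.0
```

```bash
python3 go.py 0
```

```text
clamp frame TCP mm [ -22.1 -103.1   90.3] q [-0.5   0.16  2.12  0.54  0.44  0.67]
shift cm [-0.06 -0.01  0.12] turn [-0.001 -0.002  0.002]
F clamp [ 0.3 -0.2 -1.3] open mm 85.12411120038978 0.0 25.675
```

Emit:
{"op": "send_rows", "data": {
  "series": [
    [[0, 0, 0, 0, 0, 0, -1], [0, 0, 0, 0, 0, 0, -1], [0, 0, 0, 0, 0, 0, -1], [0, 0, 0, 0, 0, 0, -1], [0, 0, 0, 0, 0, 0, -1], [0, 0, 0, 0, 0, 0, -1], [0, 0, 0, 0, 0, 0, -1]]
  ]
}}

```text
time: 26.55
eef_pos: [0.5925, -0.1492, 0.0902]
tcp_rot: [0.966, -0.022, 0.258, 0.003]
contact_force: [-11.3, 9.6, 12.5]
opening: 0.387
finger_force: 35.7
```

```bash
cat > jaw.py <<'E'
from h import *
Rc=Rn.from_euler('z',-.05).as_matrix(); o=np.array([.6209,-.0502,0])
s=ctrl.get_state(); print("F",(Rc.T@s['contact_force']).round(1),"open",s['opening']*85,s['time'])
for n,b in (("top",(245,140,300,205)),("side",(320,180,365,215))):
    c=ctrl.read_camera(n); m=mask(c,(105,120,60),(120,255,255),b)
    if m.sum(): g=big(m); P=(plane(c,g,.057)-o)@Rc*1000; print(n,len(g),P.min(0).round(1),P.max(0).round(1))
E
python3 jaw.py; python3 go.py 0
```

```text
F [-11.8   9.   12.5] open 32.885382531822835 26.55
top 51 [-30.9 101.8  57. ] [ 27.3 128.6  57. ]
side 49 [-23.3  74.3  57. ] [ 25.5 116.   57. ]
clamp frame TCP mm [ -23.4 -100.2   90.2] q [-0.5   0.15  2.13  0.54  0.45  0.67]
shift cm [0.06 0.28 0.17] turn [-0.008  0.002  0.002]
F clamp [-11.9   9.2  12.8] open mm 32.906242090083445 35.70981502532959 26.65
```

Emit:
{"op": "send_rows", "data": {
  "series": [
    [[0, 0, 0, 0, 0, 0, 0.85], [0, 0, 0, 0, 0, 0, 0.85], [0, 0, 0, 0, 0, 0, 0.85], [0, -0.2, 0, 0, 0, 0, 0.85], [0, 0, 0, 0, 0, 0, 0.85], [0, 0, 0, 0, 0, 0, 0.85], [0, 0, 0, 0, 0, 0, 0.85]]
  ]
}}

```text
time: 27.52
eef_pos: [0.5936, -0.15, 0.0895]
tcp_rot: [0.966, -0.023, 0.259, 0.006]
contact_force: [-0.1, -0.5, 0.8]
opening: 0.926
finger_force: 0.0
```

```bash
python3 jaw.py; python3 go.py 0
```

```text
F [-0.1 -0.5  0.8] open 78.6857321824176 27.525
top 48 [-31.3 105.6  57. ] [ 26.9 132.1  57. ]
side 50 [-26.   78.1  57. ] [ 25.5 120.6  57. ]
clamp frame TCP mm [ -22.3 -100.9   89.5] q [-0.5   0.16  2.13  0.54  0.44  0.68]
shift cm [0.   0.21 0.06] turn [-0.001 -0.     0.002]
F clamp [ 0.2 -0.1  0.2] open mm 78.48098113781958 0.0 27.625
```

Emit:
{"op": "send_rows", "data": {
  "series": [
    [[0, 0, 0, 0, 0, 0, -1], [0, 0, 0, 0, 0, 0, -1], [0, 0, 0, 0, 0, 0, -1], [0, 0, 0, 0, 0, 0, -1], [0, 0, 0, 0, 0, 0, -1], [0, 0, 0, 0, 0, 0, -1], [0, 0, 0, 0, 0, 0, -1]]
  ]
}}

```text
time: 28.5
eef_pos: [0.5924, -0.1491, 0.09]
tcp_rot: [0.966, -0.023, 0.258, 0.005]
contact_force: [-13.3, 3.1, 13.0]
opening: 0.389
finger_force: 35.7
```

```bash
python3 jaw.py; python3 go.py 0
```

```text
F [-13.5   2.4  13. ] open 33.10258477644971 28.5
top 49 [-29.9  93.8  57. ] [ 27.9 121.1  57. ]
side 48 [-25.2  66.4  57. ] [ 25.5 108.4  57. ]
clamp frame TCP mm [ -23.5 -100.2   90. ] q [-0.5   0.15  2.13  0.54  0.44  0.68]
shift cm [0.08 0.28 0.16] turn [-0.004  0.002  0.002]
F clamp [-14.8   2.9  12.8] open mm 32.65185462790856 35.65627992153168 28.6
```

The second squeeze took the jaw 8 mm past the first, so the ratchet is walking. I'll continue.

Emit:
{"op": "send_rows", "data": {
  "series": [
    [[0, 0, 0, 0, 0, 0, 0.85], [0, 0, 0, 0, 0, 0, 0.85], [0, 0, 0, 0, 0, 0, 0.85], [0, 0, 0, 0, 0, 0, 0.85], [0, 0, 0, 0, 0, 0, 0.85], [0, 0, 0, 0, 0, 0, 0.85]]
  ]
}}

```text
time: 29.35
eef_pos: [0.5936, -0.15, 0.0895]
tcp_rot: [0.966, -0.023, 0.259, 0.006]
contact_force: [-0.1, -0.2, 0.6]
opening: 0.922
finger_force: 0.0
```

```bash
python3 jaw.py
```

```text
F [-0.1 -0.2  0.6] open 78.37723363738428 29.35
top 50 [-30.3  97.7  57. ] [ 27.9 124.6  57. ]
side 48 [-23.3  70.4  57. ] [ 25.5 114.3  57. ]
```

Emit:
{"op": "send_rows", "data": {
  "series": [
    [[0, 0, 0, 0, 0, 0, -1], [0, 0, 0, 0, 0, 0, -1], [0, 0, 0, 0, 0, 0, -1], [0, 0, 0, 0, 0, 0, -1], [0, 0, 0, 0, 0, 0, -1], [0, 0, 0, 0, 0, 0, -1], [0, 0, 0, 0, 0, 0, -1]]
  ]
}}

```text
time: 30.32
eef_pos: [0.5924, -0.1491, 0.09]
tcp_rot: [0.966, -0.023, 0.258, 0.005]
contact_force: [-15.3, 2.6, 13.1]
opening: 0.389
finger_force: 35.7
```

```bash
python3 jaw.py; python3 go.py 0
```

```text
F [-15.4   1.8  13.1] open 33.07746552379019 30.325
top 47 [-31.2  86.3  57. ] [ 26.6 113.2  57. ]
side 47 [-24.9  59.3  57. ] [ 25.5 100.5  57. ]
clamp frame TCP mm [ -23.5 -100.2   90. ] q [-0.5   0.15  2.13  0.54  0.44  0.68]
shift cm [0.08 0.28 0.16] turn [-0.004  0.002  0.002]
F clamp [-15.7   1.9  13.6] open mm 33.03969791482068 35.729767084121704 30.425
```

Emit:
{"op": "send_rows", "data": {
  "series": [
    [[0, 0, 0, 0, 0, 0, 0.85], [0, 0, 0, 0, 0, 0, 0.85], [0, 0, 0, 0, 0, 0, 0.85], [0, 0, 0, 0, 0, 0, 0.85], [0, 0, 0, 0, 0, 0, 0.85], [0, 0, 0, 0, 0, 0, 0.85]]
  ]
}}

```text
time: 31.18
eef_pos: [0.5937, -0.15, 0.0896]
tcp_rot: [0.966, -0.023, 0.259, 0.006]
contact_force: [-0.4, -1.0, 0.6]
opening: 0.923
finger_force: 0.0
```

```bash
python3 jaw.py; python3 go.py 0
```

```text
F [-0.3 -1.   0.6] open 78.44833206780191 31.175
top 50 [-29.6  90.8  57. ] [ 26.2 117.2  57. ]
side 49 [-25.2  62.6  57. ] [ 25.5 104.3  57. ]
clamp frame TCP mm [ -22.3 -101.    89.5] q [-0.5   0.16  2.13  0.54  0.44  0.68]
shift cm [0.   0.2  0.06] turn [-0.001 -0.     0.002]
F clamp [ 0.8  1.  -0.8] open mm 78.54580239495395 0.0 31.275
```

Emit:
{"op": "send_rows", "data": {
  "series": [
    [[0, 0, 0, 0, 0, 0, -1], [0, 0, 0, 0, 0, 0, -1], [0, 0, 0, 0, 0, 0, -1], [0, 0, 0, 0, 0, 0, -1], [0, 0, 0, 0, 0, 0, -1], [0, 0, 0, 0, 0, 0, -1], [0, 0, 0, 0, 0, 0, -1], [0, 0, 0, 0, 0, 0, -1]]
  ],
  "force": 38
}}

```text
time: 32.28
eef_pos: [0.5924, -0.1491, 0.09]
tcp_rot: [0.966, -0.023, 0.258, 0.005]
contact_force: [-16.1, 2.5, 13.7]
opening: 0.39
finger_force: 39.0
```

```bash
python3 jaw.py; python3 go.py 0
```

```text
F [-16.2   1.7  13.7] open 33.1570782845864 32.275
top 51 [-30.6  82.3  57. ] [ 27.6 105.6  57. ]
side 45 [-24.7  59.3  57. ] [25.5 92.5 57. ]
clamp frame TCP mm [ -23.6 -100.2   90. ] q [-0.5   0.15  2.13  0.54  0.44  0.68]
shift cm [0.08 0.28 0.17] turn [-0.004  0.002  0.001]
F clamp [-15.3   1.6  13.8] open mm 33.53402710669319 38.98219585418701 32.375
```

Emit:
{"op": "send_rows", "data": {
  "series": [
    [[0, 0, 0, 0, 0, 0, 0.85], [0, 0, 0, 0, 0, 0, 0.85], [0, 0, 0, 0, 0, 0, 0.85], [0, 0, 0, 0, 0, 0, 0.85], [0, 0, 0, 0, 0, 0, 0.85], [0, 0, 0, 0, 0, 0, 0.85]]
  ]
}}

```text
time: 33.12
eef_pos: [0.5936, -0.15, 0.0896]
tcp_rot: [0.966, -0.023, 0.259, 0.006]
contact_force: [0.1, -0.1, -0.8]
opening: 0.924
finger_force: 0.0
```

```bash
python3 jaw.py; python3 go.py 0
```

```text
F [ 0.1 -0.1 -0.8] open 78.55736882585205 33.125
top 50 [-30.9  84.1  57. ] [ 27.3 109.7  57. ]
side 46 [-24.9  59.3  57. ] [25.5 95.8 57. ]
clamp frame TCP mm [ -22.3 -101.    89.5] q [-0.5   0.16  2.13  0.54  0.44  0.68]
shift cm [-0.    0.2   0.06] turn [-0.001 -0.     0.002]
F clamp [ 0.2 -0.6  0.6] open mm 78.51637839975417 0.0 33.225
```

The jaw is at about 0.0305. One more squeeze to confirm it goes no further.

Emit:
{"op": "send_rows", "data": {
  "series": [
    [[0, 0, 0, 0, 0, 0, -1], [0, 0, 0, 0, 0, 0, -1], [0, 0, 0, 0, 0, 0, -1], [0, 0, 0, 0, 0, 0, -1], [0, 0, 0, 0, 0, 0, -1], [0, 0, 0, 0, 0, 0, -1], [0, 0, 0, 0, 0, 0, -1], [0, 0, 0, 0, 0, 0, -1]]
  ]
}}

```text
time: 34.22
eef_pos: [0.5927, -0.1456, 0.0897]
tcp_rot: [0.966, -0.022, 0.257, 0.001]
contact_force: [-8.2, 13.6, 12.5]
opening: 0.472
finger_force: 36.3
```

```bash
python3 jaw.py
```

```text
F [-8.9 13.2 12.5] open 40.10858492568896 34.225
top 51 [-30.6  82.3  57. ] [ 27.6 105.6  57. ]
side 45 [-24.7  59.1  57. ] [25.5 92.5 57. ]
```

Emit:
{"op": "send_rows", "data": {
  "series": [
    [[0, 0, 0, 0, 0, 0, 0.85], [0, 0, 0, 0, 0, 0, 0.85], [0, 0, 0, 0, 0, 0, 0.85], [0, 0, 0, 0, 0, 0, 1], [0, 0, 0, 0, 0, 0, 1], [0, 0, 0, 0, 0, 0, 1]]
  ]
}}

```text
time: 35.08
eef_pos: [0.5936, -0.1501, 0.0895]
tcp_rot: [0.966, -0.023, 0.259, 0.006]
contact_force: [0.8, -0.8, 0.3]
opening: 1.002
finger_force: 0.0
```

```bash
python3 jaw.py; python3 go.py 0
```

```text
F [ 0.8 -0.8  0.3] open 85.1430726253905 35.075
top 50 [-30.9  84.1  57. ] [ 27.3 109.7  57. ]
side 46 [-24.9  59.3  57. ] [25.5 95.8 57. ]
clamp frame TCP mm [ -22.3 -101.    89.5] q [-0.5   0.16  2.13  0.54  0.44  0.68]
shift cm [0.   0.2  0.06] turn [-0.001 -0.     0.002]
F clamp [ 0.5 -0.7  0.2] open mm 84.91478124115923 0.0 35.175
```

The squeeze stopped early at 40 mm, on the end stop, and the jaw stayed at the last tooth. I'll withdraw along the tool axis, check the scene by mask and hand in.

Emit:
{"op": "send_rows", "data": {
  "series": [
    [[0, 0, -2, 0, 0, 0, 1], [0, 0, -3, 0, 0, 0, 1], [0, 0, -4, 0, 0, 0, 1], [0, 0, -4, 0, 0, 0, 1], [0, 0, -3, 0, 0, 0, 1], [0, 0, 0, 0, 0, 0, 1], [0, 0, 0, 0, 0, 0, 1]]
  ]
}}

```text
time: 36.05
eef_pos: [0.5134, -0.1458, 0.2269]
tcp_rot: [0.966, -0.023, 0.258, 0.006]
contact_force: [0.2, 0.3, -0.6]
opening: 1.001
finger_force: 0.0
```

```bash
python3 jaw.py; python3 - <<'E'
from h import *
Rc=Rn.from_euler('z',-.05).as_matrix(); o=np.array([.6209,-.0502,0])
c=ctrl.read_camera("side")
m=mask(c,(9,150,120),(20,255,255),(300,180,380,290)); P=(plane(c,big(m),.1)-o)@Rc*1000; print("trigger y",P[:,1].min(),P[:,1].max())
m=mask(c,(0,0,0),(180,255,70),(215,262,292,332)); ys,xs=np.nonzero(m); P=plane(c,np.c_[xs,ys],.0165)*1000; print("black in tray",len(xs),cv2.minAreaRect(P[:,:2].astype(np.float32)))
# silver knob / fixed jaw gap and blade, top view profile along handle axis
t=ctrl.read_camera("top"); g=proj(t,[o+Rc@np.array([-17.5,y,37])/1000 for y in range(90,-60,-6)]); print([int(t['img'][int(round(v)),int(round(u))].mean()) for u,v in g])
g=proj(t,[o+Rc@np.array([x,17.5,24])/1000 for x in range(-45,46,4)]); print([int(t['img'][int(round(v)),int(round(u))].mean()) for u,v in g])
E
```

```text
F [ 0.2  0.3 -0.6] open 85.11902953069165 36.05
top 50 [-30.9  84.1  57. ] [ 27.3 109.7  57. ]
side 46 [-24.9  59.3  57. ] [25.5 95.8 57. ]
trigger y -81.26270868738905 -71.52760875181247
black in tray 781 ((448.5022888183594, -272.21966552734375), (138.6700897216797, 64.26688385009766), 86.00025177001953)
[70, 82, 205, 207, 205, 205, 206, 206, 206, 206, 205, 205, 205, 207, 206, 205, 207, 209, 204, 200, 200, 204, 198, 181, 176]
[142, 170, 206, 195, 164, 185, 197, 207, 204, 198, 168, 171, 178, 179, 169, 198, 205, 164, 124, 200, 206, 164, 136]
```

```bash
python3 -c "
from plant import ctrl
print(ctrl.sign_off())"
```

```text
the job is handed in; nothing more can be done
None
```

I handed the job in at about 36 s: the black laryngoscope is lengthwise in the middle of the tray, and the silver one is clamped. The fifth squeeze stopped early on the end stop, the jaw held at its last tooth (about 0.0305), and the trigger sprang right back.

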